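# Register a bar in the setting jig and wedge up its free end

## Task

Set up the loose metal bar for filing: with the bar lying flat on the wooden jig, first push it fully home against both stops, the long side stop and the end stop. Then slide the wooden wedge, thin end first and flat on the bench, straight in under the end of the bar that overhangs the jig, until that end just lifts, by about 4 to 5 mm, with the bar still against its stops. Finish while holding the wedge there with the gripper: do not let go of it, do not touch the bar, and leave the other tools and offcuts where they lie.

Things in the scene. Friction and masses are not known exactly. Their poses are not given: they have to be found in the camera images.
- jig: Setting jig fixed to the bench: plywood board 150 (x) x 90 (y) x 12 mm with two wooden stops 15 mm thick, 16 mm high above it. Origin: centre of the underside; z up. Side stop along the -y edge, x -75 to +55, inner face at y = -30. End stop along the +x edge, y -18 to +38, inner face at x = +60. -x and +y sides open. +x points about to world +y, +y about towards the robot.
- jig_corner (a point): Point on top of the jig's board (12 mm above the bench) where the planes of the stops' inner faces meet, jig x = +60, y = -30, z = 12 mm; axes as the jig's.
- bar: Loose rectangular metal bar 195 (x) x 45 (y) x 20 mm, 0.28 to 0.56 kg. Origin: centre of the underside; +x along it towards the end stop. Starts flat on the jig's board, 4 to 24 mm from each stop, a little askew. Home: +x end face at jig x = +60, -y side face at jig y = -30, overhanging the board's -x edge by 60 mm. A few newtons push it.
- bar_free_end (a point): Middle of the lower edge of the bar's overhanging (-x) end, on its underside. 12 mm above the bench while the bar lies flat.
- bar_butt (a point): Middle of the lower edge of the bar's other (+x) end, the one that meets the end stop. Fully home it is at jig_corner + (0, 22.5, 0) mm in the jig's axes.
- wedge: Loose wooden wedge on the bench, 112 (x) x 34 (y) mm, 0.1 kg. Origin: centre of the underside, +x to the thin end. Taper: 6 mm thick at the nose x = +56, top rising 1 in 4 to 26 mm at x = -24. Behind it a rectangular heel, x -56 to -24, 36 mm high, 34 mm wide: grip it there across y. Starts to the robot's right of the bar, nose about to world +y.
- wedge_nose (a point): Middle of the lower edge of the wedge's thin end. On the bench the taper meets the flat bar's free end when the nose is 24 mm in under it; each further 4 mm lifts that end by 1 mm (4.5 mm lift at 42 mm); at 60 mm the nose strikes the jig's board.
- wedge_heel (a point): Underside of the wedge, below the middle of its heel (36 mm high).
- sanding_block: Bystander: cork sanding block 61 x 105 x 31 mm, origin under its centre, on the bench.
- offcut_4: Bystander: square wood offcut 28 x 70 x 28 mm, origin under its centre.
- offcut_3: Bystander: flat wood offcut 35 x 120 x 15 mm, origin under its centre.
- tape_roll: Bystander: roll of masking tape lying flat, 103 mm across, 26 mm high, origin under its centre.
- dowel_bit_1: Bystander: piece of dowel 12 mm thick, 80 mm long, lying, origin under its centre.

How it is judged:
On the way:
1. the bar lies flat on the jig, home against both stops, with the wedge not yet touching it (x of bar_butt in the frame of jig_corner above -0.003 m and y of bar_butt in the frame of jig_corner between 0.0195 and 0.0255 m and angle between the y axis of bar and the y axis of jig, either way round below 0.035 rad and z of bar_butt in the frame of jig_corner below 0.002 m and z of bar_free_end in the frame of jig_corner below 0.001 m and contact force between wedge and bar below 0.05 N), for 0.2 s.
At the end, for the whole second after the job is handed in: Bar's free end 2 to 8 mm above its flat height, carried by the wedge, robot off the bar; other end down and within 3 mm of both stops, square within 0.035 rad; wedge flat on the bench (6 mm, 0.1 rad), along the bar within 0.3 rad, still held by the fingers (over 1.5 N); all at rest (x of bar_butt in the frame of jig_corner above -0.003 m and y of bar_butt in the frame of jig_corner between 0.0195 and 0.0255 m and angle between the y axis of bar and the y axis of jig, either way round below 0.035 rad and z of bar_butt in the frame of jig_corner below 0.002 m and z of bar_free_end in the frame of jig_corner between 0.002 and 0.008 m and contact force between wedge and bar above 0.3 N and contact force between the fingers and wedge above 1.5 N and contact force between each of the arm, the fingers and bar below 0.2 N and height (world z) of wedge below 0.006 m and angle between wedge's own z axis and vertical below 0.1 rad and angle between the x axis of wedge and the x axis of jig, either way round below 0.3 rad and linear speed of each of bar, wedge below 0.01 m/s); the arm keeps its last pose, push and grip.
It fails at once if a bystander is moved more than 20 mm (distance of any of sanding_block, offcut_4, offcut_3, tape_roll, dowel_bit_1 from where it was at the start of the episode above 0.02 m).
It fails at once if the bar is lifted well off the jig: an end rises more than 15 mm (z of any of bar_free_end, bar_butt in the frame of jig_corner above 0.015 m).
It also fails if it takes over 58 s, if anything falls off the work surface, if the arm or the gripper's body presses on something with over 40 N, if the wrist force passes 120 N, or if a joint passes its speed limit or range.

## Robot

A 7-joint arm with a two-finger parallel gripper is mounted at the origin on the work surface; the furniture and walls round the work are solid. World frame = base frame: x ahead of the robot, y to its left, z up, the work surface at z = 0. Lengths are in m, angles in rad, forces in N, time in s.
With the tool pointing down it reaches from about 0.425 to 0.875 m from the base axis. Payload 4.7 kg.
Tool frame: the origin (TCP) lies at the very end of the fingers, on their centre line; the grasp point (between the pads) lies 19 mm behind it; z points along the fingers, x is the direction in which the jaws open and shut, and the axes are right-handed (so a half turn about z gives the same grasp; the last joint's range is limited). The gripper opens to 85 mm and grips with 20 to 120 N. Pads are 22 mm wide; open, the fingers measure 114 mm over their backs; the gripper's body (76 mm by 85 mm) begins 54 mm behind the grasp point. The pads swing forward as they close: fully open they stand 13 mm farther back than shut.
Start: joints at [-1.107, 0.321, -0.07, 1.45, 0.023, 1.371, -0.057], TCP at [0.283, 0.585, 0.231] pointing down, gripper open.
Joint ranges: [-2.86, 2.86], [-0.3, 2.09], [-1.38, 1.24], [0.06, 2.45], [-1.56, 4.7], [0.09, 2.05], [-2.69, 2.69]. Speed limits (rad/s): [2.57, 2.57, 3.14, 3.14, 3.14, 3.14, 3.14].

## Interface

Orientations are given as a rotation vector (axis times angle).
In Python, from plant import r gives the robot as it stands.
- The arm moves only by the tool servo_tool, never from a script. Its argument "plan" is a list of rows, each a list of 3 entries, a list of its own where there are three numbers: the closure, from 0 (fully open) to 1 (shut), then the shift along the world's x, y, z in cm, then the turn, a rotation vector about the world's x, y, z in degrees. In form: [[hand, [dx, dy, dz], [rx, ry, rz]], ...]. A call has exactly 5 rows; each row shifts and turns the commanded pose from where the row before left it; what a row does not reach is not made up. A row lasts 1/8 s, in which the tool goes at most 62.5 mm and 10.7 degrees, less where a joint would pass 70% of its speed; a pose out of reach is approached as far as the arm can. A call is refused whole if a number of a shift passes 6.25 or a number of a turn 10.7, either way. A call with a gripper value outside its range is refused whole. The fingers move at their own pace and stop on an object; "force" is the grip in N (left out, the last holds). Time passes only in rows, so rows that do not move let the fingers close, or fill a call up. It gives the time, the measured TCP pose, the force and the opening at its end, in the units of the state.
- r.read_state(): the state, without advancing time (a new reading comes with each control period).
- r.get_image(name): name is "scene" or "top" or "wrist"; returns (picture, depth): 400x640x3 uint8, red, green, blue; 400x640 float32, m along the optical axis (not along the pixel's ray), 0 where there is no reading.
- r.calibration(name): a dict with "fovy" (degrees; the focal length in pixels is half the picture's height over the tangent of half this angle, whatever the lens; pixels are square), "cx", "cy" (the principal point, pixels), "T" (4x4, takes a point from camera to world coordinates). Camera axes: x right, y up, looking along -z (the intrinsics and any distortion apply to the point x, -y, -z); pixel columns grow to the right and rows downward; lengths in m; the calibration is good to about 2 mm. A picture is of the moment at which its call begins: read the wrist's pose just before it. calibration takes no time and is no camera call; for the wrist camera it gives the pose at the moment of the call.
- r.finish_job(): hands the job in, once; it reports no verdict.
The state is a dict: "time_s": time; "qpos": joint angles; "qvel": joint speeds; "tau": joint torques, N m; "eef_pos": TCP position; "orientation": TCP orientation; "ft_force": force on the tool from outside, world axes, zero at the start; "ft_torque": the same for the moment, N m; "gripper_width": finger opening in m.
Only numpy, scipy, OpenCV 4.12 (cv2) and the standard library are available. Lean on these libraries where they do the work, as an engineer would, in place of code of your own. Each camera call takes 0.05 s, during which the arm holds its last target.

## Working session

There is one attempt and no reset: what is moved stays moved. The work goes in short steps, Python scripts to look and compute and a tool call to move; the robot and the scene stay as the last step left them, time stands still between calls to the robot, and variables do not carry over. Pictures are saved under pics/ and viewed, and the job is handed in when it is done.

Besides the shell and the picture viewer there is one more tool, called in YAML: its name, and indented under it one key for each argument. servo_tool: Moves the arm, as the interface text tells. Its arguments: {"type":"object","properties":{"plan":{"type":"array","items":{"type":"array"}},"force":{"type":"number"}},"required":["plan"]}

```bash
ls; mkdir -p pics
python3 - <<'E'
from plant import r
import cv2,numpy as np
s=r.read_state();print({k:np.round(v,3) for k,v in s.items()})
for n in("scene","top","wrist"):
    c=r.calibration(n);print(n,c)
    p,d=r.get_image(n);cv2.imwrite(f"pics/{n}0.png",p[:,:,::-1]);np.save(f"pics/{n}0.npy",d)
E
```

```text
pics
{'time_s': np.float64(0.0), 'qpos': array([-1.107,  0.322, -0.07 ,  1.452,  0.023,  1.371, -0.057]), 'qvel': array([ 0.001,  0.001, -0.001,  0.001, -0.   , -0.   , -0.   ]), 'tau': array([-0.0000e+00, -4.9359e+01, -3.8200e-01, -3.1433e+01,  1.3000e-02,
        1.2000e-02, -0.0000e+00]), 'eef_pos': array([0.282, 0.585, 0.23 ]), 'orientation': array([ 2.660e+00,  1.669e+00, -2.000e-03]), 'ft_force': array([0.428, 0.021, 0.532]), 'ft_torque': array([-0.059,  0.028,  0.005]), 'gripper_width': np.float64(0.085)}
scene {'fovy': 45.284962813201254, 'cx': 331.08149615685153, 'cy': 204.10105756135107, 'T': array([[-0.73354744, -0.59057899,  0.33634001,  0.852626  ],
       [ 0.67957691, -0.63071783,  0.37466017,  0.36019398],
       [-0.00913079,  0.50339992,  0.8640053 ,  0.96944146],
       [ 0.        ,  0.        ,  0.        ,  1.        ]])}
top {'fovy': 46.03458798335272, 'cx': 318.49051110916895, 'cy': 201.0656373519741, 'T': array([[-0.01725551,  0.98935457, -0.1444984 ,  0.37361513],
       [-0.99927242, -0.01214819,  0.03615329, -0.04731339],
       [ 0.03401303,  0.14501711,  0.98884435,  0.956489  ],
       [ 0.        ,  0.        ,  0.        ,  1.        ]])}
wrist {'fovy': 71.67595482839108, 'cx': 320.68881654785065, 'cy': 200.83596804275183, 'T': array([[ 0.43457228, -0.86601794, -0.24730518,  0.22027983],
       [ 0.90063529,  0.4173389 ,  0.12117884,  0.61517963],
       [-0.00173298, -0.27539274,  0.96133024,  0.37308637],
       [ 0.        ,  0.        ,  0.        ,  1.        ]])}
```

View pics/scene0.png

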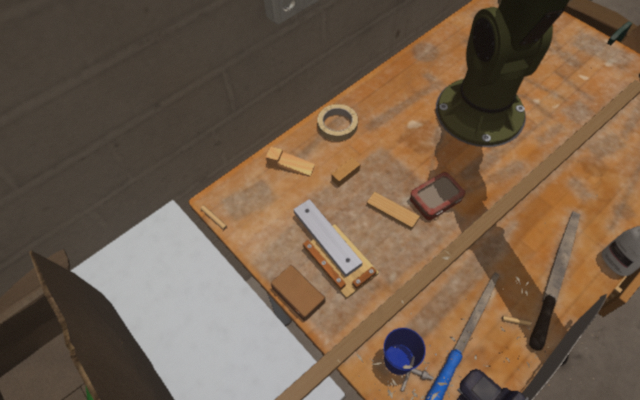

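View pics/top0.png

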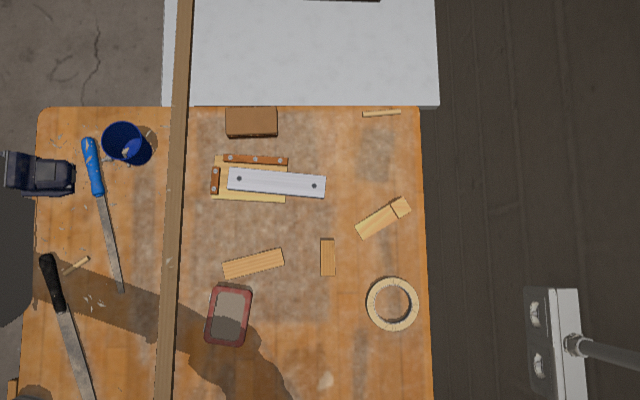

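View pics/wrist0.png

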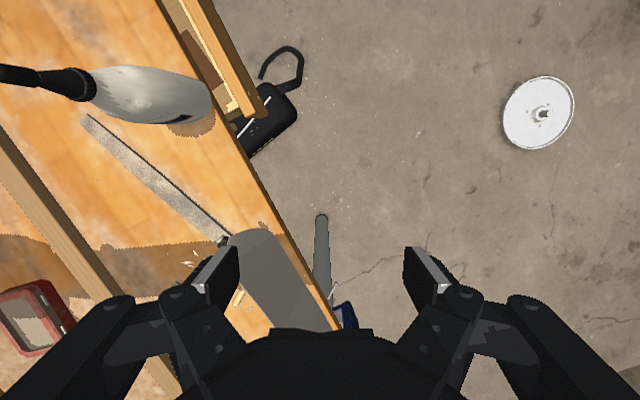

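The top view shows the jig with the bar at about (227–326, 168–197) px. The wedge is at (357–410, 197–238), with its heel to the upper right. Next I'll measure colours and depth.

```bash
cat > h.py <<'E'
import numpy as np,cv2
from plant import r
def K(c): 
    f=200/np.tan(np.radians(c["fovy"])/2); return f
def ray(c,u,v):
    f=K(c);d=np.array([(u-c["cx"])/f,-(v-c["cy"])/f,-1.]);T=c["T"];return T[:3,3],T[:3,:3]@d
def onz(c,u,v,z):
    o,d=ray(c,u,v);return o+d*(z-o[2])/d[2]
def proj(c,P):
    T=c["T"];p=T[:3,:3].T@(np.array(P)-T[:3,3]);f=K(c);return c["cx"]+f*p[0]/-p[2],c["cy"]-f*p[1]/-p[2]
def dep(c,d,u,v):
    o,dd=ray(c,u,v);return o+dd*d[int(round(v)),int(round(u))]
E
python3 - <<'E'
from h import *
c=r.calibration("top");p=cv2.imread("pics/top0.png");d=np.load("pics/top0.npy")
for n,u,v in[("bar",275,183),("jig",250,201),("stop",255,160),("wheel",400,207),("wedge",375,222),("bench",320,210),("beam",180,180),("off",327,257),("sand",250,122),("bench2",400,150),("white",400,50),("tape",372,303),("beam2",175,300)]:
    print(n,np.round(dep(c,d,u,v),4))
q=cv2.resize(p[90:250,200:430],None,fx=3.4,fy=3.4,interpolation=cv2.INTER_CUBIC);cv2.imwrite("pics/c1.png",q)
c=r.calibration("scene");p=cv2.imread("pics/scene0.png")
q=cv2.resize(p[130:320,190:400],None,fx=3.1,fy=3.1,interpolation=cv2.INTER_CUBIC);cv2.imwrite("pics/c2.png",q)
E
```

```text
bar [0.5462 0.0049 0.0314]
jig [0.5143 0.0571 0.0061]
stop [0.594  0.0449 0.0291]
wheel [ 0.4942 -0.2426  0.0365]
wedge [ 0.4669 -0.1947  0.0175]
bench [ 0.4951 -0.0851 -0.0017]
beam [0.5564 0.1953 0.0207]
off [ 0.3982 -0.096   0.0292]
sand [0.6735 0.0553 0.0281]
bench2 [ 0.6205 -0.2561 -0.0031]
white [ 0.8663 -0.276  -0.0486]
tape [ 0.3078 -0.1824  0.0234]
beam2 [0.3205 0.2    0.0168]
```

View pics/c1.png

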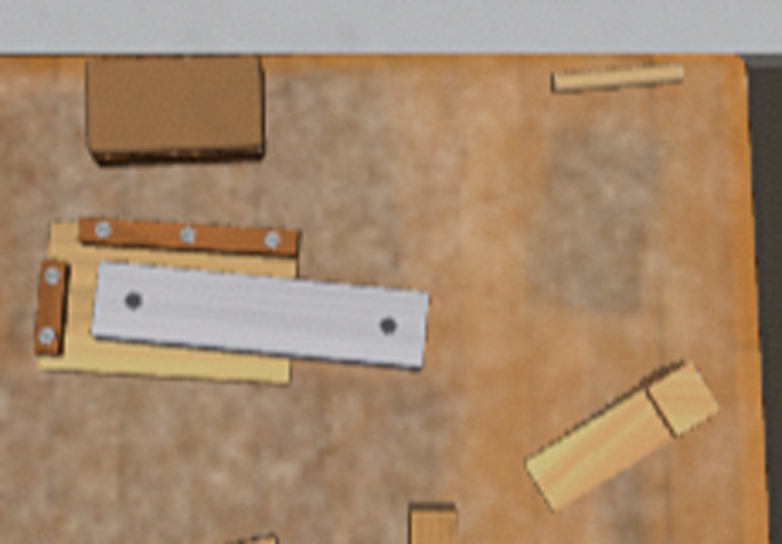

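View pics/c2.png

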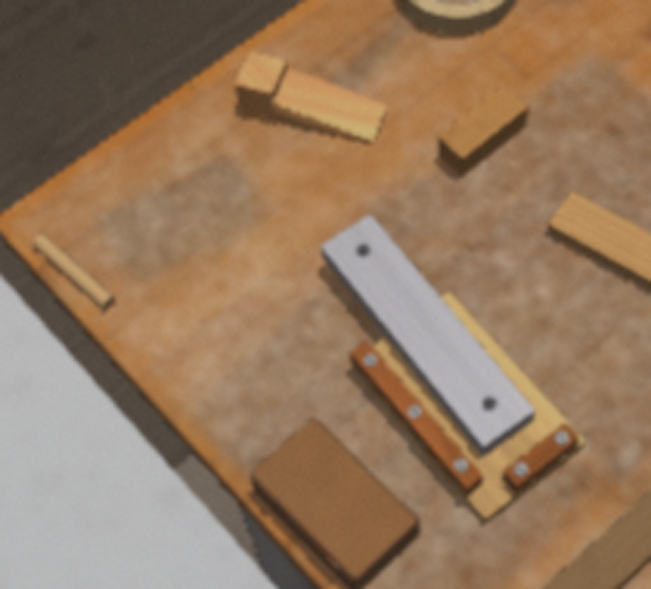

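The crop shows the corners of the bar, jig board, stops and wedge clearly. I'll measure them now.

Run:
```python
from h import *
c=r.calibration("top")
def W(L,z): return np.array([onz(c,200+(u+.5)/3.4-.5,90+(v+.5)/3.4-.5,z)[:2] for u,v in L])
def show(n,P):
    print(n,np.round(P*1000,1).tolist());
    print("  edges",[ (round(1000*np.linalg.norm(P[(i+1)%len(P)]-P[i]),1),round(float(np.degrees(np.arctan2(*(P[(i+1)%len(P)]-P[i])[::-1]))),1)) for i in range(len(P))])
show("bar",W([(99,261),(429,293),(421,368),(92,337)],.032))
show("board",W([(52,219),(40,368),(290,382)],.012))
show("side stop",W([(79,242),(297,256)],.028)) # inner edge top
show("side outer",W([(80,217),(299,230)],.028))
show("end stop",W([(67,262),(61,355)],.028))
show("nose",W([(527,463),(554,510)],.006))
show("heel",W([(686,361),(719,409),(679,436),(647,386)],.036))
p=cv2.imread("pics/top0.png");h=cv2.cvtColor(p,cv2.COLOR_BGR2HSV)
m=((h[...,1]<60)&(h[...,2]>120)).astype(np.uint8);m[:150]=0;m[215:]=0;m[:,:210]=0;m[:,345:]=0
m=cv2.morphologyEx(m,cv2.MORPH_CLOSE,np.ones((5,5)))
ct=max(cv2.findContours(m,0,2)[0],key=cv2.contourArea);b=cv2.boxPoints(cv2.minAreaRect(ct))
show("barMask",np.array([onz(c,u,v,.032)[:2] for u,v in b]))
c2=r.calibration("scene")
def W2(L,z): return np.array([onz(c2,190+(u+.5)/3.1-.5,130+(v+.5)/3.1-.5,z)[:2] for u,v in L])
show("bar2",W2([(371,215),(322,249),(485,449),(534,413)],.032))
show("heel2",W2([(247,53),(237,89),(276,97),(286,66)],.036))
show("nose2",W2([(385,106),(378,137)],.006))
show("stop2",W2([(484,481),(374,344)],.028))
show("board2",W2([(485,520),(584,441),(449,294)],.012))
```

```text
bar [[580.7, 96.7], [559.6, -96.7], [515.0, -91.1], [535.6, 100.3]]
  edges [(np.float64(194.6), -96.2), (np.float64(45.0), 172.9), (np.float64(192.5), 83.9), (np.float64(45.3), -4.5)]
board [[611.3, 128.2], [520.8, 133.9], [510.6, -13.9]]
  edges [(np.float64(90.7), 176.4), (np.float64(148.2), -94.0), (np.float64(174.2), 54.7)]
side stop [[593.2, 109.2], [583.5, -19.1]]
  edges [(np.float64(128.7), -94.3), (np.float64(128.7), 85.7)]
side outer [[608.3, 108.8], [599.3, -20.4]]
  edges [(np.float64(129.5), -94.0), (np.float64(129.5), 86.0)]
end stop [[581.2, 116.1], [525.8, 118.8]]
  edges [(np.float64(55.5), 177.2), (np.float64(55.5), -2.8)]
nose [[460.8, -154.7], [432.5, -170.0]]
  edges [(np.float64(32.2), -151.5), (np.float64(32.2), 28.5)]
heel [[516.7, -246.5], [488.1, -264.6], [472.5, -240.5], [502.1, -222.9]]
  edges [(np.float64(33.9), -147.6), (np.float64(28.7), 122.7), (np.float64(34.4), 30.7), (np.float64(27.7), -58.4)]
barMask [[536.5, 100.9], [582.1, 97.2], [561.2, -97.1], [515.5, -91.9]]
  edges [(np.float64(45.8), -4.7), (np.float64(195.3), -96.1), (np.float64(46.0), 173.5), (np.float64(193.9), 83.8)]
bar2 [[514.7, -90.0], [559.7, -92.8], [580.2, 99.7], [537.8, 103.5]]
  edges [(np.float64(45.1), -3.6), (np.float64(193.5), 83.9), (np.float64(42.6), 174.8), (np.float64(194.9), -96.8)]
heel2 [[489.2, -265.0], [516.6, -243.5], [499.5, -217.1], [475.0, -234.4]]
  edges [(np.float64(34.9), 38.2), (np.float64(31.5), 123.0), (np.float64(30.1), -144.7), (np.float64(33.7), -65.1)]
nose2 [[430.9, -170.0], [454.5, -151.8]]
  edges [(np.float64(29.8), 37.7), (np.float64(29.8), -142.3)]
stop2 [[595.3, 114.5], [581.7, -11.4]]
  edges [(np.float64(126.7), -96.2), (np.float64(126.7), 83.8)]
board2 [[609.4, 130.7], [520.6, 136.3], [510.5, -10.7]]
  edges [(np.float64(89.0), 176.4), (np.float64(147.3), -93.9), (np.float64(172.6), 55.0)]
```

servo_tool:
  plan:
    - [1,[3,-5.3,0],[0,0,-10]]
    - [1,[3,-5.3,0],[0,0,-10]]
    - [1,[3,-5.3,0],[0,0,-10]]
    - [1,[3,-5.3,0],[0,0,-10]]
    - [1,[3,-5.3,0],[0,0,-10]]
  force: 60

```text
time_s: 0.78
eef_pos: [0.4333, 0.3184, 0.2312]
orientation: [-3.118, -0.38, -0.0]
ft_force: [1.3, -0.2, 0.7]
gripper_width: 0.0002
```

servo_tool:
  plan:
    - [1,[0.7,-6,-1],[0,0,-6]]
    - [1,[0.7,-6,-1],[0,0,-6]]
    - [1,[0.7,-6,-1],[0,0,-6]]
    - [1,[0.7,-6,-1],[0,0,0]]
    - [1,[0.7,-6,-1],[0,0,0]]

```text
time_s: 1.4
eef_pos: [0.4675, 0.0185, 0.1811]
orientation: [-3.139, 0.103, -0.001]
ft_force: [1.2, -0.1, -0.2]
gripper_width: -0.0
```

servo_tool:
  plan:
    - [1,[0,-1.5,-5],[0,0,0]]
    - [1,[0,0,-5],[0,0,0]]
    - [1,[0,0,-4],[0,0,0]]
    - [1,[0,0,-2.3],[0,0,0]]
    - [1,[0,0,0],[0,0,0]]

```text
time_s: 2.02
eef_pos: [0.4657, 0.005, 0.0167]
orientation: [3.138, -0.104, -0.007]
ft_force: [0.2, 0.3, 0.8]
gripper_width: -0.0002
```

Run:
```python
from h import *
print(r.read_state()["eef_pos"])
p,d=r.get_image("wrist");cv2.imwrite("pics/w1.png",p[:,:,::-1])
```

```text
[0.46570293 0.00497109 0.01671025]
```

View pics/w1.png

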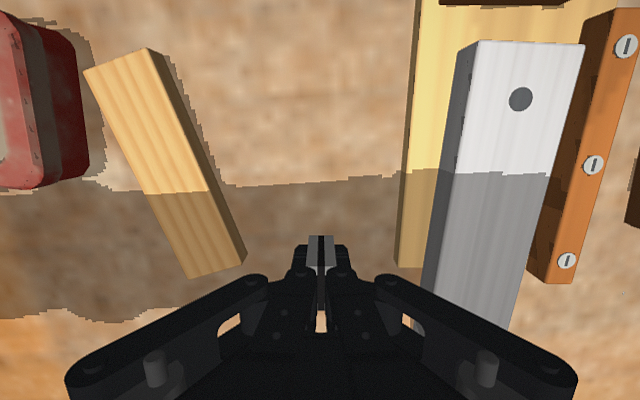

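The wrist view shows the shut fingers at (320, 250), clear of the bar and board to the right at columns 400–585. I'll push towards +x.

servo_tool:
  plan:
    - [1,[1,0,0.2],[0,0,0]]
    - [1,[1,0,0],[0,0,0]]
    - [1,[1,0,0],[0,0,0]]
    - [1,[0.5,0,0],[0,0,0]]
    - [1,[0.5,0,0],[0,0,0]]

```text
time_s: 2.7
eef_pos: [0.5078, 0.0053, 0.0203]
orientation: [3.14, -0.103, -0.0]
ft_force: [0.2, 0.4, -0.2]
gripper_width: 0.0001
```

servo_tool:
  plan:
    - [1,[0.4,0,0],[0,0,0]]
    - [1,[0.4,0,0],[0,0,0]]
    - [1,[0.4,0,0],[0,0,0]]
    - [1,[0.3,0,0],[0,0,0]]
    - [1,[0,0,0],[0,0,0]]

```text
time_s: 3.32
eef_pos: [0.5213, 0.0048, 0.0198]
orientation: [3.139, -0.104, -0.004]
ft_force: [-4.1, -1.6, 0.6]
gripper_width: -0.0001
```

servo_tool:
  plan:
    - [1,[0.2,0,0],[0,0,0]]
    - [1,[0.2,0,0],[0,0,0]]
    - [1,[0.2,0,0],[0,0,0]]
    - [1,[0.2,0,0],[0,0,0]]
    - [1,[0,0,0],[0,0,0]]

```text
time_s: 3.95
eef_pos: [0.5277, 0.0061, 0.0198]
orientation: [-3.139, 0.102, 0.011]
ft_force: [-10.9, 0.8, 5.7]
gripper_width: 0.0002
```

```bash
cat > bar.py <<'E'
from h import *
import sys
def barpose(tag):
    c=r.calibration("top");p,d=r.get_image("top");p=p[:,:,::-1].copy()
    cv2.imwrite(f"pics/top_{tag}.png",cv2.resize(p[130:250,200:430],None,fx=3.4,fy=3.4,interpolation=cv2.INTER_CUBIC))
    h=cv2.cvtColor(p,cv2.COLOR_BGR2HSV)
    m=((h[...,1]<60)&(h[...,2]>90)).astype(np.uint8);m[:150]=0;m[215:]=0;m[:,:205]=0;m[:,345:]=0
    m=cv2.morphologyEx(m,cv2.MORPH_CLOSE,np.ones((5,5)))
    ct=max(cv2.findContours(m,0,2)[0],key=cv2.contourArea)
    P=np.array([onz(c,u,v,.032)[:2] for u,v in ct[:,0]])*1000
    b=cv2.boxPoints(cv2.minAreaRect(P.astype(np.float32)));print(np.round(b,1).tolist());print(cv2.minAreaRect(P.astype(np.float32)))
print(r.read_state()["ft_force"]);barpose(sys.argv[1])
E
python3 bar.py a
```

```text
[-10.93298561   0.84418054   5.73238896]
[[536.9000244140625, -92.9000015258789], [583.7999877929688, -93.5], [584.5, -31.299999237060547], [537.5999755859375, -30.799999237060547]]
((560.7194213867188, -62.1234130859375), (62.15214538574219, 46.87565231323242), 89.35625457763672)
```

View pics/top_a.png

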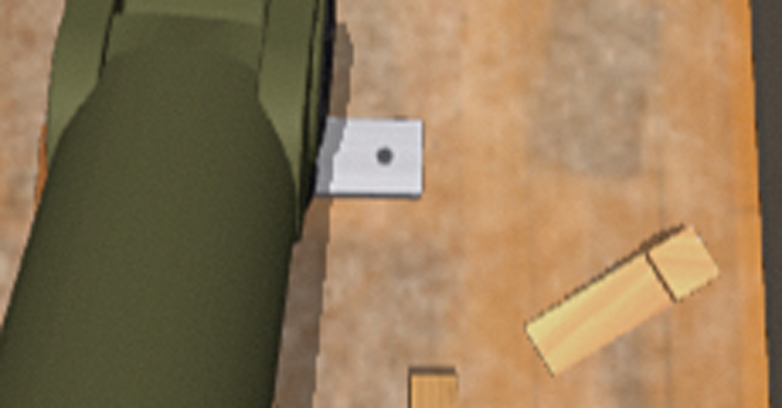

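Side push has stalled at 11 N, so the bar is against the side stop. I'll back off and go round to the free end.

servo_tool:
  plan:
    - [1,[-2,0,0],[0,0,0]]
    - [1,[0,0,5],[0,0,0]]
    - [1,[1,-5.5,1],[0,0,0]]
    - [1,[2,-5.5,0],[0,0,0]]
    - [1,[1.9,-3.5,0],[0,0,0]]

```text
time_s: 4.62
eef_pos: [0.562, -0.1429, 0.082]
orientation: [3.138, -0.106, 0.009]
ft_force: [0.4, 0.4, -0.1]
gripper_width: 0.0002
```

Run:
```python
from h import *
print(r.read_state()["eef_pos"])
p,d=r.get_image("wrist");cv2.imwrite("pics/w2.png",p[:,:,::-1])
p,d=r.get_image("scene");cv2.imwrite("pics/s2.png",cv2.resize(p[130:320,190:400,::-1],None,fx=3.1,fy=3.1,interpolation=cv2.INTER_CUBIC))
```

```text
[ 0.56204643 -0.1429255   0.08199331]
```

View pics/w2.png

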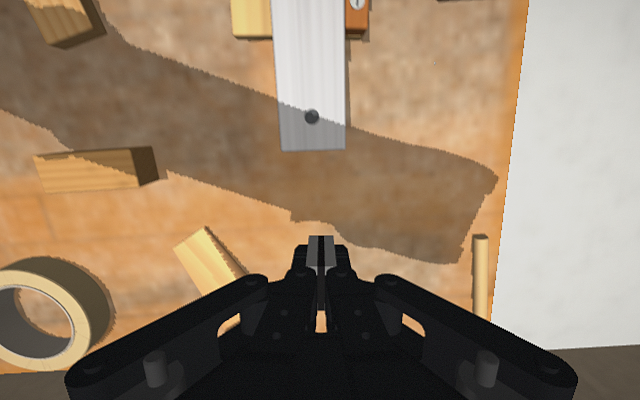

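View pics/s2.png

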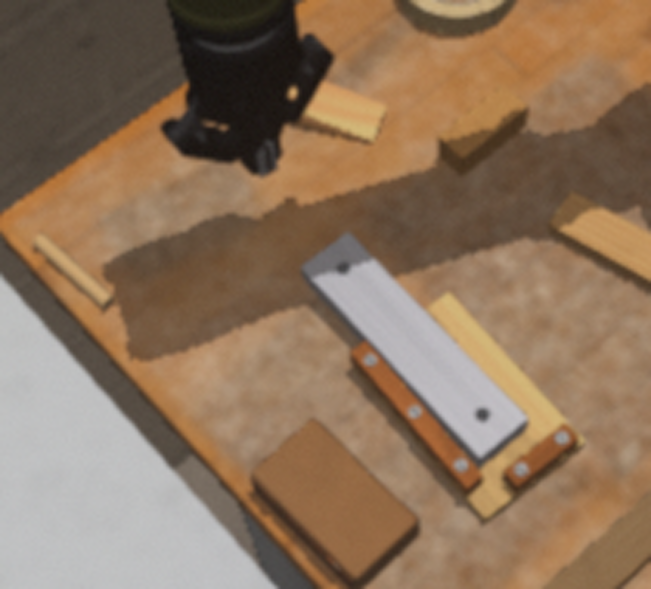

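servo_tool:
  plan:
    - [1,[-0.2,0,-4],[0,0,0]]
    - [1,[0,0,-2.2],[0,0,0]]
    - [1,[0.1,1,0],[0,0,0]]
    - [1,[0,1,0],[0,0,0]]
    - [1,[0.1,1,0],[0,0,0]]

```text
time_s: 5.35
eef_pos: [0.561, -0.1082, 0.0197]
orientation: [-3.14, 0.102, -0.004]
ft_force: [-0.1, -0.4, 0.2]
gripper_width: 0.0001
```

servo_tool:
  plan:
    - [1,[0,0.5,0],[0,0,0]]
    - [1,[0.1,0.5,0],[0,0,0]]
    - [1,[0,0.5,0],[0,0,0]]
    - [1,[0,0.3,0],[0,0,0]]
    - [1,[0,0,0],[0,0,0]]

```text
time_s: 5.98
eef_pos: [0.5611, -0.0935, 0.019]
orientation: [3.138, -0.105, 0.002]
ft_force: [-1.3, -5.5, 3.7]
gripper_width: -0.0001
```

servo_tool:
  plan:
    - [1,[0,0.2,0],[0,0,0]]
    - [1,[0,0.2,0],[0,0,0]]
    - [1,[0,0.2,0],[0,0,0]]
    - [1,[0,0.2,0],[0,0,0]]
    - [1,[0,0,0],[0,0,0]]

```text
time_s: 6.6
eef_pos: [0.561, -0.0872, 0.0191]
orientation: [3.136, -0.107, 0.003]
ft_force: [-1.3, -8.3, 3.9]
gripper_width: 0.0003
```

```bash
python3 bar.py b
```

```text
[-1.31091715 -8.32667126  3.92234371]
[[536.5, 3.5], [598.4000244140625, -0.20000000298023224], [605.9000244140625, 125.9000015258789], [544.0, 129.60000610351562]]
((571.2257690429688, 64.70426177978516), (126.3169937133789, 62.011512756347656), 86.58015441894531)
```

View pics/top_b.png

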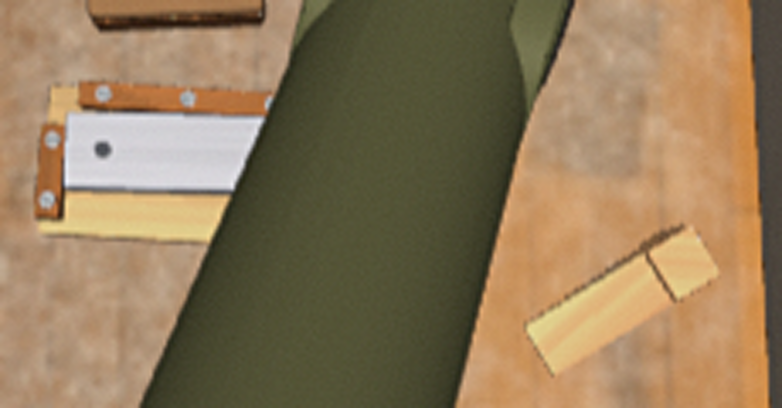

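Bar is at the end stop, but its butt still shows a gap of 3–5 mm to the side stop at (65, 113) in the crop. I'll push the side again, nearer the butt.

servo_tool:
  plan:
    - [1,[0,-1.5,0],[0,0,0]]
    - [1,[0,-0.5,5],[0,0,0]]
    - [1,[-3,5,0.5],[0,0,0]]
    - [1,[-3,5,0],[0,0,0]]
    - [1,[0,5.3,0],[0,0,0]]

```text
time_s: 7.28
eef_pos: [0.4981, 0.0508, 0.0731]
orientation: [-3.138, 0.105, 0.003]
ft_force: [1.4, 1.1, 0.2]
gripper_width: -0.0001
```

servo_tool:
  plan:
    - [1,[0,1.4,-3],[0,0,0]]
    - [1,[0,0,-2.5],[0,0,0]]
    - [1,[0.8,0,0],[0,0,0]]
    - [1,[0.8,0,0],[0,0,0]]
    - [1,[0.6,0,0],[0,0,0]]

```text
time_s: 7.9
eef_pos: [0.5245, 0.0632, 0.0196]
orientation: [-3.139, 0.105, -0.004]
ft_force: [0.5, 0.4, -0.0]
gripper_width: 0.0001
```

servo_tool:
  plan:
    - [1,[0.3,0,0],[0,0,0]]
    - [1,[0.3,0,0],[0,0,0]]
    - [1,[0.3,0,0],[0,0,0]]
    - [1,[0.2,0,0],[0,0,0]]
    - [1,[0,0,0],[0,0,0]]

```text
time_s: 8.52
eef_pos: [0.5322, 0.0638, 0.018]
orientation: [-3.14, 0.103, 0.005]
ft_force: [-5.6, 0.3, 3.6]
gripper_width: 0.0003
```

```bash
python3 bar.py c
```

```text
[-5.58851655  0.33941767  3.63402746]
[[533.7000122070312, -76.30000305175781], [591.9000244140625, -80.30000305175781], [600.5, 46.599998474121094], [542.2000122070312, 50.5]]
((567.0895385742188, -14.868659973144531), (127.14220428466797, 58.41590118408203), 86.12322235107422)
```

View pics/top_c.png

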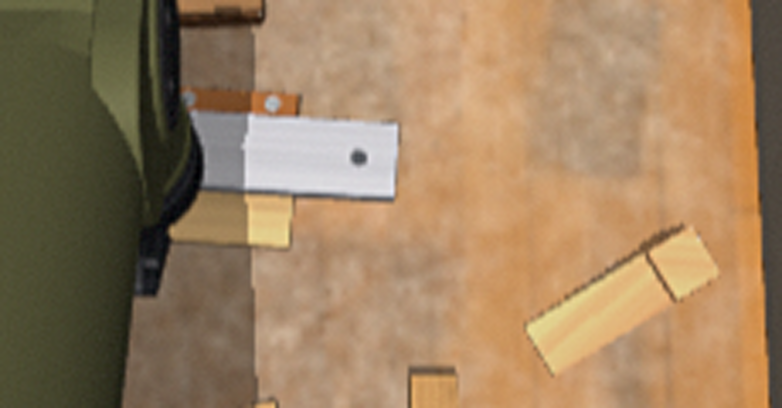

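servo_tool:
  plan:
    - [1,[0.2,0,0.1],[0,0,0]]
    - [1,[0.2,0,0],[0,0,0]]
    - [1,[0.2,0,0],[0,0,0]]
    - [1,[0.1,0,0],[0,0,0]]
    - [1,[0,0,0],[0,0,0]]

```text
time_s: 9.2
eef_pos: [0.5324, 0.0638, 0.0179]
orientation: [3.14, -0.102, -0.028]
ft_force: [-20.9, 0.4, 16.1]
gripper_width: -0.0002
```

Run:
```python
from h import *
p,d=r.get_image("scene");cv2.imwrite("pics/s3.png",cv2.resize(p[190:320,260:400,::-1],None,fx=4.5,fy=4.5,interpolation=cv2.INTER_CUBIC))
p,d=r.get_image("wrist");cv2.imwrite("pics/w3.png",p[:,:,::-1])
```

```text
(no output)
```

View pics/s3.png

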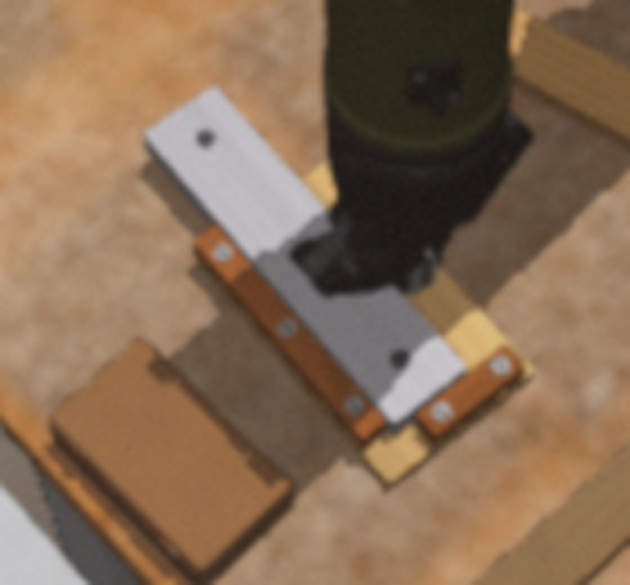

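View pics/w3.png

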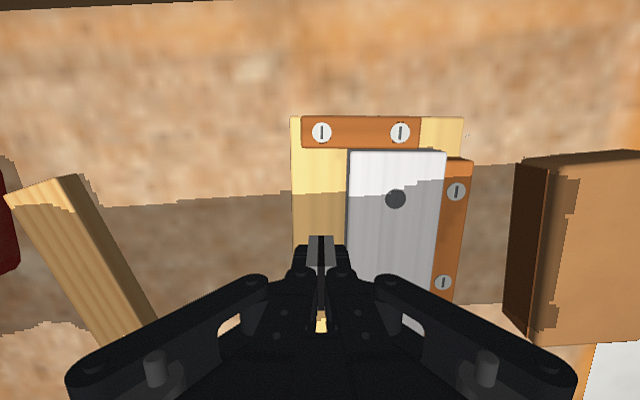

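Bar is flush with the side stop, with the push stalled at 21 N. I'll give the end one more push to close the last millimetre.

servo_tool:
  plan:
    - [1,[-2,0,0],[0,0,0]]
    - [1,[0,0,5],[0,0,0]]
    - [1,[1,-5.7,0.5],[0,0,0]]
    - [1,[2,-5.7,0],[0,0,0]]
    - [1,[2,-5.6,0],[0,0,0]]

```text
time_s: 9.93
eef_pos: [0.5722, -0.1083, 0.0752]
orientation: [3.14, -0.102, 0.005]
ft_force: [0.3, -0.1, -0.6]
gripper_width: -0.0001
```

servo_tool:
  plan:
    - [1,[0,-0.8,-1],[0,0,0]]
    - [1,[0,0,-2],[0,0,0]]
    - [1,[0,0,-2.2],[0,0,0]]
    - [1,[0,0,0],[0,0,0]]
    - [1,[0,0,0],[0,0,0]]

```text
time_s: 10.55
eef_pos: [0.5709, -0.1133, 0.0224]
orientation: [-3.14, 0.1, -0.0]
ft_force: [0.1, 0.2, -0.6]
gripper_width: -0.0003
```

servo_tool:
  plan:
    - [1,[-1.3,0,-0.2],[0,0,0]]
    - [1,[0,1.5,0],[0,0,0]]
    - [1,[0,0.6,0],[0,0,0]]
    - [1,[0,0.3,0],[0,0,0]]
    - [1,[0,0.3,0],[0,0,0]]

```text
time_s: 11.18
eef_pos: [0.5579, -0.0874, 0.0205]
orientation: [3.14, -0.103, 0.001]
ft_force: [-0.4, -0.8, 0.3]
gripper_width: -0.0002
```

servo_tool:
  plan:
    - [1,[0,0.2,0],[0,0,0]]
    - [1,[0,0.2,0],[0,0,0]]
    - [1,[0,0,0],[0,0,0]]
    - [1,[0,0,0],[0,0,0]]
    - [1,[0,0,0],[0,0,0]]

```text
time_s: 11.8
eef_pos: [0.5577, -0.0866, 0.0205]
orientation: [3.137, -0.107, 0.002]
ft_force: [0.6, -5.2, 0.6]
gripper_width: 0.0
```

servo_tool:
  plan:
    - [1,[0,0.2,0],[0,0,0]]
    - [1,[0,0.2,0],[0,0,0]]
    - [1,[0,0.2,0],[0,0,0]]
    - [1,[0,0,0],[0,0,0]]
    - [1,[0,0,0],[0,0,0]]

```text
time_s: 12.42
eef_pos: [0.5574, -0.0865, 0.0206]
orientation: [3.13, -0.112, 0.003]
ft_force: [0.8, -16.1, -1.4]
gripper_width: -0.0003
```

End push has stalled firmly at 16 N. I'll back off, open the gripper, and move over the wedge heel with the jaws turned.

servo_tool:
  plan:
    - [0,[0,-2,0],[0,0,0]]
    - [0,[0,0,6],[0,0,8.6]]
    - [0,[-2,-4.5,3],[0,0,8.6]]
    - [0,[-2,-4.8,0],[0,0,8.6]]
    - [0,[-2.3,-5,0],[0,0,8.7]]

```text
time_s: 13.05
eef_pos: [0.4947, -0.2413, 0.1111]
orientation: [-3.027, -0.842, -0.003]
ft_force: [-0.3, -1.3, 0.6]
gripper_width: 0.0855
```

```bash
python3 bar.py d
python3 - <<'E'
from h import *
print(r.read_state()["eef_pos"])
p,d=r.get_image("scene");cv2.imwrite("pics/s4.png",cv2.resize(p[130:320,190:400,::-1],None,fx=3.1,fy=3.1,interpolation=cv2.INTER_CUBIC))
c=r.calibration("wrist");p,d=r.get_image("wrist");cv2.imwrite("pics/w4.png",p[:,:,::-1]);print(c)
E
```

```text
[-0.33819255 -1.34997538  0.60781482]
[[533.5, -75.5], [591.7000122070312, -79.69999694824219], [606.4000244140625, 125.5], [548.2000122070312, 129.6999969482422]]
((569.939697265625, 25.001502990722656), (205.66262817382812, 58.358333587646484), 85.8825454711914)
[ 0.48941462 -0.25056475  0.11118529]
{'fovy': 71.67595482839108, 'cx': 320.68881654785065, 'cy': 200.83596804275183, 'T': array([[ 0.8637002 , -0.48464882, -0.13833833,  0.4563504 ],
       [ 0.50400311,  0.82960698,  0.24027716, -0.18731235],
       [-0.0016836 , -0.27725038,  0.96079623,  0.25358995],
       [ 0.        ,  0.        ,  0.        ,  1.        ]])}
```

View pics/top_d.png

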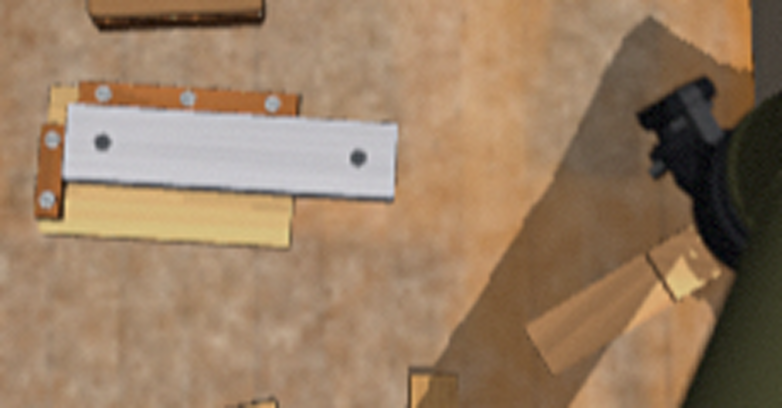

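View pics/s4.png

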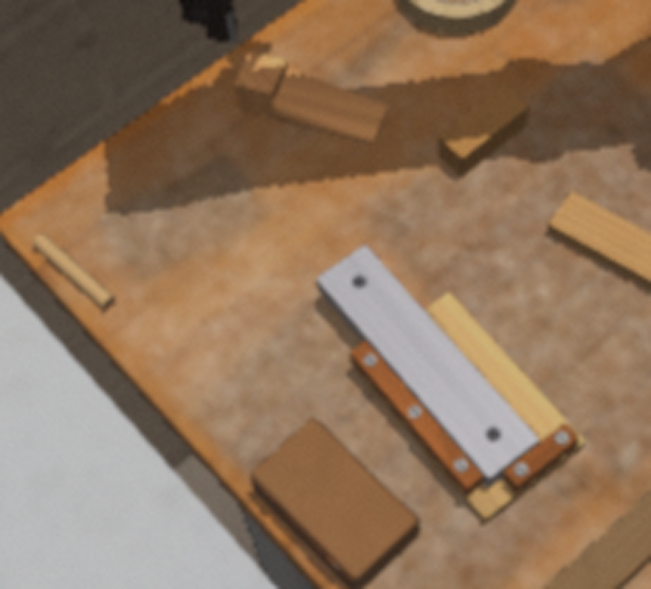

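View pics/w4.png

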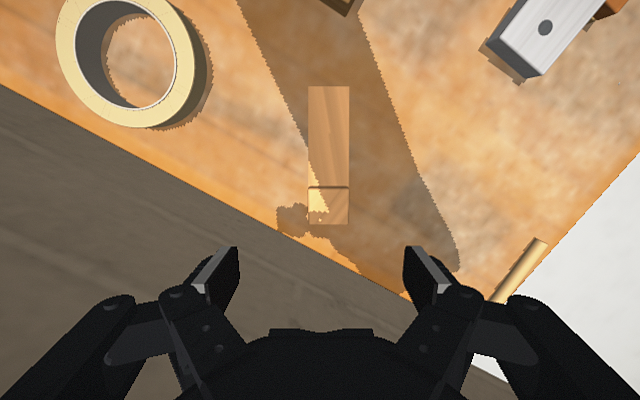

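Bar is flush along both stops in the top and scene views. In the wrist view the wedge heel is at (308–349, 187–224), aligned with the jaws. Next I'll compute the grasp.

Run:
```python
from h import *
s=r.read_state();print(s["time_s"],s["eef_pos"],s["orientation"])
c=r.calibration("wrist")
P=np.array([onz(c,u,v,.036) for u,v in[(308.5,187.5),(349,187),(349,224),(309,224.5)]]);print(np.round(P,4).tolist(),P.mean(0))
N=np.array([onz(c,u,v,.006) for u,v in[(308.5,86),(349.5,86)]]);print(np.round(N,4).tolist())
print("ang",np.degrees(np.arctan2(*(N.mean(0)-P.mean(0))[1::-1])),np.linalg.norm((N.mean(0)-P.mean(0))[:2]))
print("bar end wrist",[np.round(onz(c,u,v,.032),4).tolist() for u,v in[(488,42),(543,76)]])
c=r.calibration("top")
B=np.array([onz(c,200+(u+.5)/3.4-.5,130+(v+.5)/3.4-.5,.032) for u,v in[(66,103),(397,123),(395,199),(64,181)]]);print(np.round(B,4).tolist())
for a,b in((1,0),(2,3)): print(np.degrees(np.arctan2(*(B[a]-B[b])[1::-1])))
```

```text
13.2 [ 0.49273588 -0.24406524  0.11064424] [3.03214072e+00 8.20935138e-01 2.62841706e-04]
[[0.4755, -0.2331, 0.036], [0.5034, -0.2163, 0.036], [0.5202, -0.2433, 0.036], [0.4915, -0.2606, 0.036]] [ 0.49764703 -0.23833616  0.036     ]
[[0.4351, -0.1647, 0.006], [0.4645, -0.1475, 0.006]]
ang 120.1989298605787 0.09512960425486194
bar end wrist [[0.5338, -0.0766, 0.032], [0.5832, -0.0736, 0.032]]
[[0.5941, 0.1161, 0.032], [0.5803, -0.0782, 0.032], [0.5347, -0.0762, 0.032], [0.5476, 0.1167, 0.032]]
-94.08600123974499
-93.80694580705052
```

servo_tool:
  plan:
    - [0,[0.3,0.3,-3],[0,0,0]]
    - [0,[0,0,-3],[0,0,0]]
    - [0,[0,0,-2.5],[0,0,0]]
    - [0,[0,0,-1.2],[0,0,0]]
    - [0,[0,0,0],[0,0,0]]

```text
time_s: 13.82
eef_pos: [0.4975, -0.2367, 0.0127]
orientation: [-3.028, -0.833, 0.002]
ft_force: [0.6, -0.6, 0.4]
gripper_width: 0.0854
```

Run:
```python
from h import *
s=r.read_state();print(s["eef_pos"],s["ft_force"])
p,d=r.get_image("wrist");cv2.imwrite("pics/w5.png",p[:,:,::-1])
```

```text
[ 0.49751612 -0.2366526   0.01270171] [ 0.55058107 -0.57422522  0.39149947]
```

View pics/w5.png

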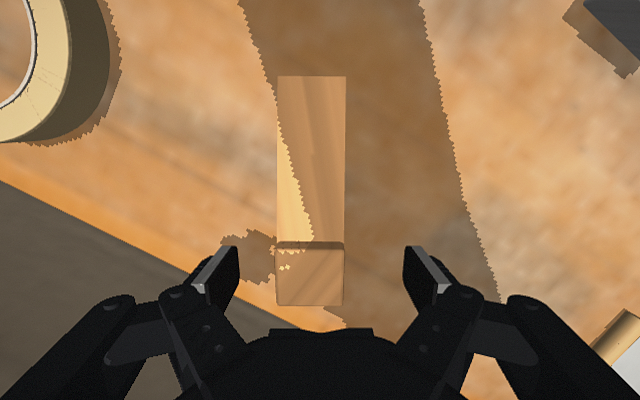

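The heel is between the jaws at (275–343, 243–305), about 3 mm off centre. I'll centre it, lower a little and close.

servo_tool:
  plan:
    - [0,[-0.1,-0.3,-0.6],[0,0,0]]
    - [0.3,[0,0,0],[0,0,0]]
    - [1,[0,0,0],[0,0,0]]
    - [1,[0,0,0],[0,0,0]]
    - [1,[0,0,0],[0,0,0]]
  force: 50

```text
time_s: 14.5
eef_pos: [0.4971, -0.2409, 0.0079]
orientation: [3.029, 0.832, 0.002]
ft_force: [-0.4, -0.1, 2.1]
gripper_width: 0.0338
```

Run:
```python
from h import *
s=r.read_state();print(s["eef_pos"],s["orientation"],s["ft_force"],s["gripper_width"])
p,d=r.get_image("wrist");cv2.imwrite("pics/w6.png",p[:,:,::-1])
```

```text
[ 0.49711021 -0.24093485  0.00787258] [3.02869795e+00 8.32113836e-01 1.50300280e-03] [-0.38009399 -0.14754396  2.06358351] 0.03381337225774815
```

View pics/w6.png

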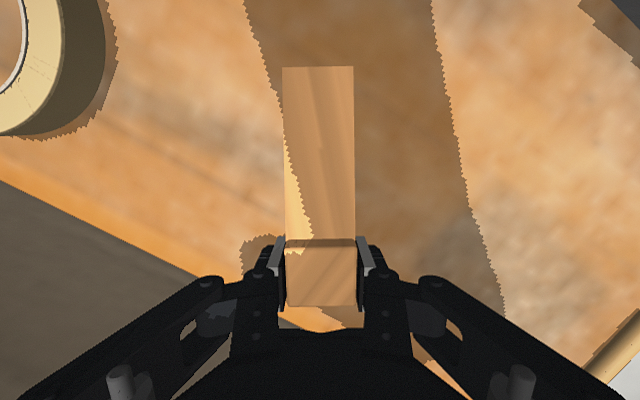

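Wedge is gripped at 33.8 mm opening. I'll lift it about 3 mm, turn it and line it up behind the bar's end.

servo_tool:
  plan:
    - [1,[0,0,0.3],[0,0,0]]
    - [1,[1.3,1.2,0],[0,0,-8.6]]
    - [1,[1.3,1.2,0],[0,0,-8.6]]
    - [1,[1.3,1.2,0],[0,0,-8.6]]
    - [1,[1.4,1.2,0],[0,0,-8.7]]

```text
time_s: 15.18
eef_pos: [0.5496, -0.1919, 0.01]
orientation: [-3.139, 0.111, 0.001]
ft_force: [-0.6, -0.1, -1.2]
gripper_width: 0.0334
```

```bash
cat > wp.py <<'E'
from h import *
import sys
t=sys.argv[1]
s=r.read_state();print(s["time_s"],s["eef_pos"],s["orientation"],s["ft_force"],s["gripper_width"])
p,d=r.get_image("wrist");cv2.imwrite(f"pics/w{t}.png",p[:,:,::-1])
p,d=r.get_image("scene");cv2.imwrite(f"pics/s{t}.png",cv2.resize(p[130:320,190:400,::-1],None,fx=3.1,fy=3.1,interpolation=cv2.INTER_CUBIC))
p,d=r.get_image("top");cv2.imwrite(f"pics/t{t}.png",cv2.resize(p[130:250,200:430,::-1],None,fx=3.4,fy=3.4,interpolation=cv2.INTER_CUBIC))
s=r.read_state();print(s["time_s"],s["eef_pos"],s["orientation"],s["ft_force"],s["gripper_width"])
E
python3 wp.py 7
```

```text
15.175 [ 0.54961117 -0.1919262   0.01003422] [-3.13933086e+00  1.10963170e-01  1.22563881e-03] [-0.62836224 -0.07777521 -1.19851724] 0.03337430812455713
15.325 [ 0.54978898 -0.19158861  0.00994403] [ 3.13999356e+00 -9.56277131e-02 -1.31867300e-03] [ 0.22834514 -0.3145317  -1.05471406] 0.03340831486867399
```

View pics/w7.png

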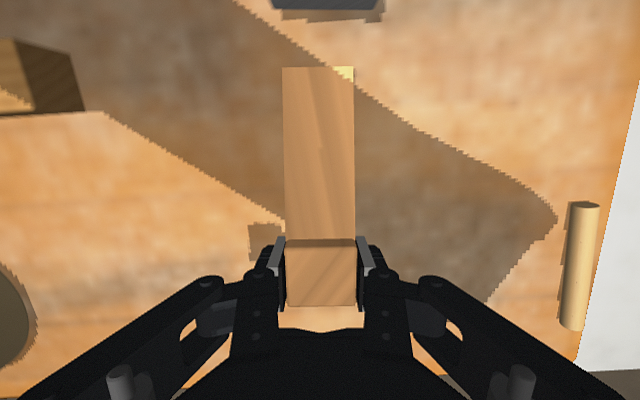

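View pics/t7.png

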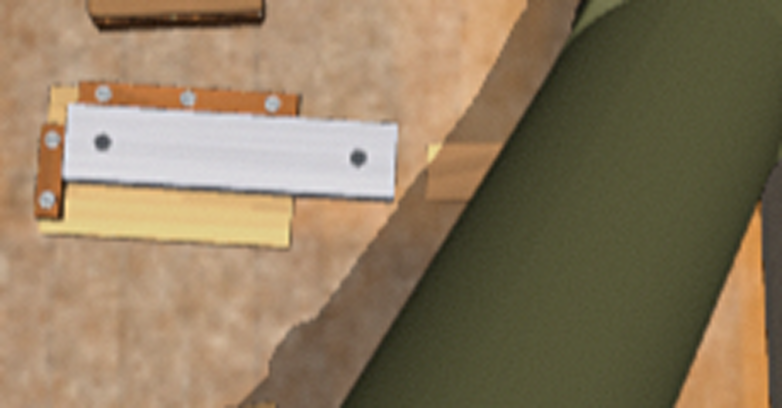

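View pics/s7.png

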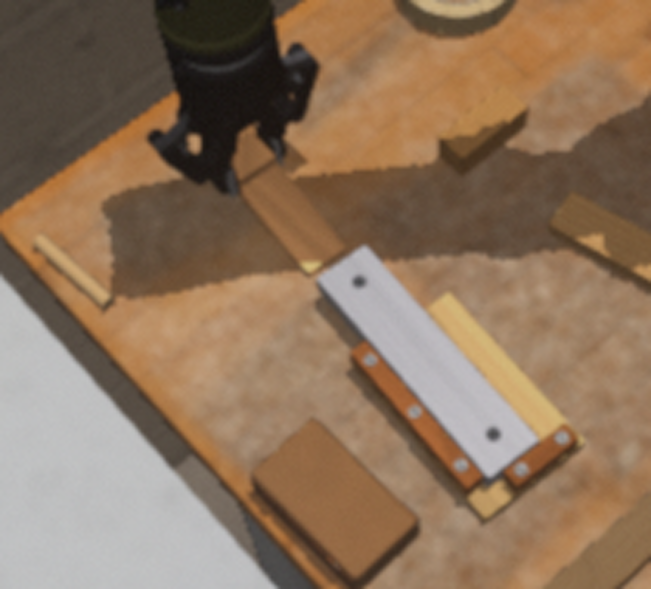

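Wedge is in line behind the bar, with its nose at (428, 143–199) in the top crop. Checking the numbers.

Run:
```python
from h import *
c=r.calibration("top")
B=np.array([onz(c,200+(u+.5)/3.4-.5,130+(v+.5)/3.4-.5,.008) for u,v in[(428,143),(427,199)]])[:,:2]
e=np.array([.5575,-.0772]);x=np.array([.0698,.9976]);y=np.array([-.9976,.0698])
print(B,[(b-e)@x*1000 for b in B],[(b-e)@y*1000 for b in B])
c=r.calibration("wrist")
print([onz(c,u,v,.008) for u,v in[(282,67),(355,67)]])
```

```text
[[ 0.57307859 -0.09753418]
 [ 0.53870524 -0.0962632 ]] [np.float64(-19.197989923914992), np.float64(-20.32932642561666)] [np.float64(-16.960530814320094), np.float64(17.419040424916307)]
[array([ 0.53777391, -0.09604877,  0.008     ]), array([ 0.57255963, -0.09816879,  0.008     ])]
```

servo_tool:
  plan:
    - [1,[0,0,-0.2],[0,0,0]]
    - [1,[0,0,-0.1],[0,0,0]]
    - [1,[0.1,1,0],[0,0,0]]
    - [1,[0.1,1,0],[0,0,0]]
    - [1,[0,1,0],[0,0,0]]

```text
time_s: 15.95
eef_pos: [0.5522, -0.1627, 0.0079]
orientation: [3.139, -0.103, 0.002]
ft_force: [-0.0, -3.5, 4.2]
gripper_width: 0.0333
```

servo_tool:
  plan:
    - [1,[0.1,0.6,0],[0,0,0]]
    - [1,[0,0.4,0],[0,0,0]]
    - [1,[0,0,0],[0,0,0]]
    - [1,[0,0,0],[0,0,0]]
    - [1,[0,0,0],[0,0,0]]

```text
time_s: 16.58
eef_pos: [0.5533, -0.1521, 0.0079]
orientation: [-3.14, 0.102, -0.002]
ft_force: [-0.6, -1.5, 4.8]
gripper_width: 0.0332
```

```bash
python3 wp.py 8
```

```text
16.575 [ 0.55329171 -0.15214154  0.00786606] [-3.13974187e+00  1.02250266e-01 -1.81448197e-03] [-0.63057576 -1.49531242  4.8334496 ] 0.03316289149358223
16.725 [ 0.55329646 -0.15216031  0.00787647] [-3.13974959e+00  1.02324929e-01 -1.83631217e-03] [-0.30138549 -2.2573758   4.9061382 ] 0.03350505783047059
```

View pics/s8.png

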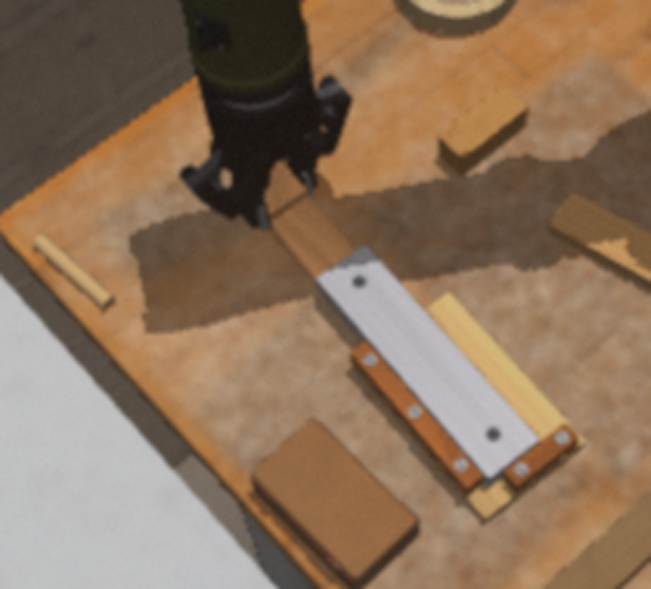

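View pics/w8.png

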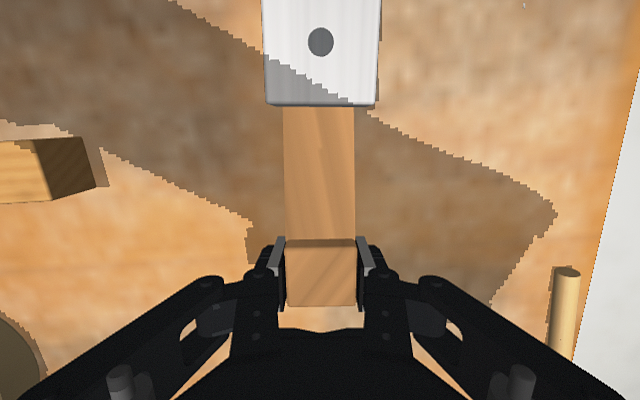

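Nose is about 20 mm in, just short of contact, and the bar hasn't moved. Sliding on slowly.

servo_tool:
  plan:
    - [1,[0,0.4,0],[0,0,0]]
    - [1,[0.1,0.4,0],[0,0,0]]
    - [1,[0,0.4,0],[0,0,0]]
    - [1,[0,0.3,0],[0,0,0]]
    - [1,[0,0.2,0],[0,0,0]]

```text
time_s: 17.35
eef_pos: [0.5539, -0.1383, 0.0079]
orientation: [3.136, -0.106, 0.003]
ft_force: [-0.3, -9.3, 3.4]
gripper_width: 0.0329
```

servo_tool:
  plan:
    - [1,[0,0.2,0],[0,0,0]]
    - [1,[0,0.2,0],[0,0,0]]
    - [1,[0,0.1,0],[0,0,0]]
    - [1,[0,0,0],[0,0,0]]
    - [1,[0,0,0],[0,0,0]]

```text
time_s: 17.98
eef_pos: [0.5539, -0.1333, 0.0079]
orientation: [3.136, -0.106, 0.003]
ft_force: [0.4, -7.3, 4.8]
gripper_width: 0.033
```

```bash
python3 wp.py 9
```

```text
17.975 [ 0.55389613 -0.13327967  0.00789375] [ 3.13641043e+00 -1.05608707e-01  2.52050200e-03] [ 0.41138468 -7.25065807  4.77146158] 0.03303885623440219
18.125 [ 0.55389944 -0.13325748  0.00788799] [ 3.13645130e+00 -1.05574679e-01  2.49368160e-03] [ 0.33862204 -8.39063279  4.29350033] 0.033127786165970056
```

View pics/s9.png

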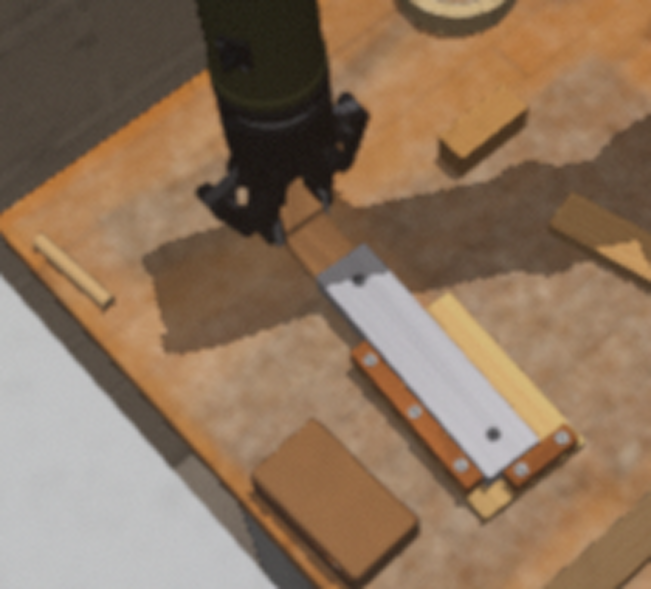

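View pics/w9.png

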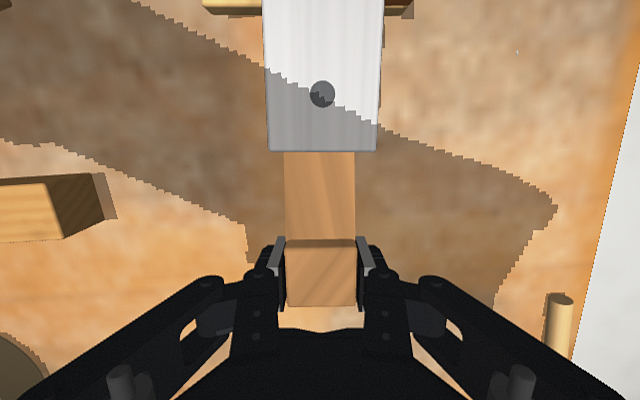

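View pics/t9.png

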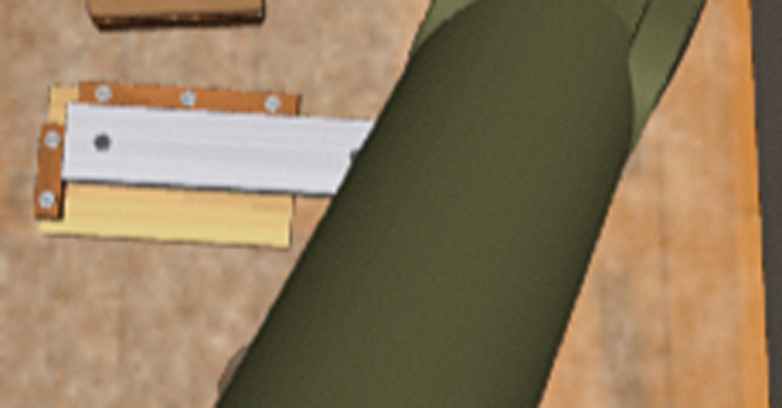

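Bar is still home in the top view. I'll check the lift and insertion from the wrist view and depth.

Run:
```python
from h import *
c=r.calibration("wrist");p,d=r.get_image("wrist")
x=np.array([.0698,.9976])
h=onz(c,320,240,.036)
for L in(0,.004,.008):
    b=onz(c,322,152,.032+L);print(L,"gap",(b-h)[:2]@x*1000,"in",80-(b-h)[:2]@x*1000)
def z(u0,u1,v0,v1): 
    return np.median([dep(c,d,u,v) for u in range(u0,u1,3) for v in range(v0,v1,2)],axis=0)
for a in[(285,305,135,148),(340,365,135,148),(285,365,110,130),(280,370,40,60),(280,370,5,20),(300,340,250,290),(220,240,160,180),(400,440,160,180)]: print(a,np.round(z(*a)*1000,1))
c=r.calibration("scene");p,d=r.get_image("scene")
def q(u,v): u=190+u/3.1;v=130+v/3.1; return np.median([dep(c,d,u+i,v+j) for i in(-2,-1,0,1,2) for j in(-2,-1,0,1,2)],axis=0)
for u,v in[(350,268),(380,300),(420,345),(460,390),(490,415),(505,450)]: print(np.round(q(u,v)*1000,1))
d0=np.load("pics/scene0.npy")
```

```text
0 gap 38.67720682486686 in 41.32279317513314
0.004 gap 39.109812683939765 in 40.890187316060235
0.008 gap 39.542418543012644 in 40.457581456987356
(285, 305, 135, 148) [547.9 -70.6  35.2]
(340, 365, 135, 148) [571.5 -72.3  35.2]
(285, 365, 110, 130) [560.6 -62.9  35.2]
(280, 370, 40, 60) [562.  -37.7  34.7]
(280, 370, 5, 20) [562.8 -25.7  34.6]
(300, 340, 250, 290) [ 554.3 -129.3   36.2]
(220, 240, 160, 180) [ 5.077e+02 -8.540e+01 -1.000e-01]
(400, 440, 160, 180) [610.9 -92.3   0. ]
[556.7 -64.   36.7]
[558.1 -29.7  36.3]
[560.5  14.6  34.2]
[563.1  58.   33.7]
[561.   86.1  33.9]
[571.  110.8  32.6]
```

Insertion is about 39–41 mm and the lift about 3.3–4 mm. Two more millimetres should bring it to 4–4.5 mm.

servo_tool:
  plan:
    - [1,[0,0.1,0],[0,0,0]]
    - [1,[0,0.1,0],[0,0,0]]
    - [1,[0,0.1,0],[0,0,0]]
    - [1,[0,0,0],[0,0,0]]
    - [1,[0,0,0],[0,0,0]]

```text
time_s: 18.85
eef_pos: [0.5539, -0.1303, 0.0079]
orientation: [3.136, -0.106, 0.002]
ft_force: [-0.9, -7.3, 3.9]
gripper_width: 0.0334
```

servo_tool:
  plan:
    - [1,[0,0,0],[0,0,0]]
    - [1,[0,0,0],[0,0,0]]
    - [1,[0,0,0],[0,0,0]]
    - [1,[0,0,0],[0,0,0]]
    - [1,[0,0,0],[0,0,0]]

```text
time_s: 19.48
eef_pos: [0.5539, -0.1303, 0.0079]
orientation: [3.136, -0.106, 0.002]
ft_force: [0.6, -7.4, 4.3]
gripper_width: 0.0333
```

```bash
python3 wp.py 10
python3 - <<'E'
from h import *
c=r.calibration("wrist");p,d=r.get_image("wrist")
def z(u0,u1,v0,v1): 
    return np.median([dep(c,d,u,v) for u in range(u0,u1,3) for v in range(v0,v1,2)],axis=0)
for a in[(285,365,125,148),(280,370,5,20),(220,240,160,180),(400,440,160,180)]: print(a,np.round(z(*a)*1000,1))
print(r.read_state()["qvel"])
E
```

```text
19.475 [ 0.55389808 -0.13032553  0.0078848 ] [ 3.13637625e+00 -1.05704075e-01  2.49906710e-03] [ 0.56364016 -7.35797672  4.26451398] 0.03330101446239838
19.625 [ 0.55386219 -0.13034013  0.00789197] [ 3.13637523e+00 -1.05684615e-01  2.41767458e-03] [-0.93263385 -7.45651781  5.12863925] 0.03319440978434888
(285, 365, 125, 148) [560.1 -66.5  35.9]
(280, 370, 5, 20) [562.8 -22.8  34.9]
(220, 240, 160, 180) [507.7 -82.6   0. ]
(400, 440, 160, 180) [611.7 -89.5  -0. ]
[-1.91593599e-03 -2.36534893e-06 -1.44091999e-05  5.97074778e-04
  1.48437459e-03 -1.83919156e-03 -7.59438778e-05]
```

View pics/w10.png

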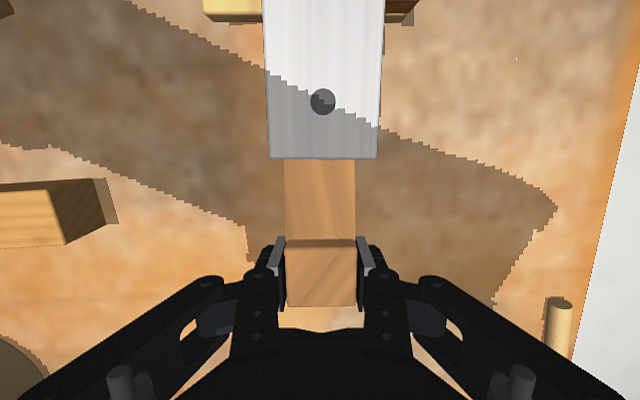

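View pics/t10.png

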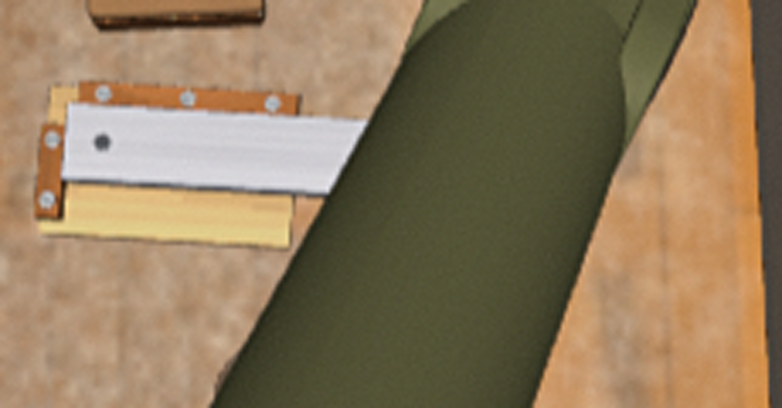

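View pics/s10.png

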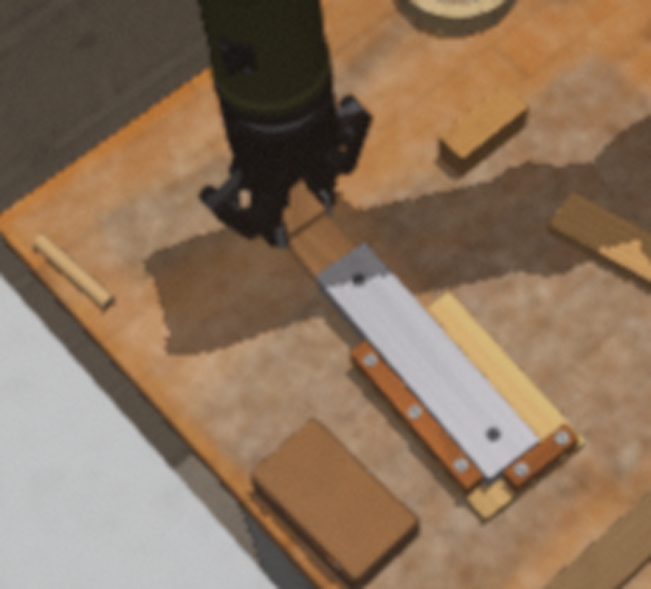

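The views show the bar flush at both stops and the wedge straight and flat under its end. Nose insertion is about 42 mm and the top of the bar has risen about 4 mm near the end. Everything is at rest, so I'll hand in.

```bash
python3 -c "
from plant import r
print(r.finish_job())"
```

```text
the job is handed in; nothing more can be done
None
```

The bar is home against both stops, and the gripper is holding the wedge under its free end. I handed the job in at about 20 s of the 58 s allowed; no verdict is reported.

**Pushing the bar home:** The first side and end pushes left the butt 3–5 mm off the side stop, so I repeated both. The second side push stalled at about 21 N and the end push at about 16 N. The top view then showed the bar square, within about 0.3° of the jig.

**Setting the wedge:** I gripped the heel across its width with 50 N set, turned the wedge in line with the bar, lowered it to the bench and slid it in straight.

**Last checks:**
- **Insertion and lift:** The arm's position puts the nose about 42 mm in. The wrist camera's depth near the end gives about 4 mm of lift. Just before the last 3 mm of travel, the lift figures were spread from about 3.3 mm (depth) to about 4.2 mm (insertion), so the lift is only known to within about 1 mm.
- **Bar and wedge:** The bar still looked flush with both stops, and the gripper was well clear of it. The wedge was flat on the bench with the gripper opening at 33 mm, and the arm was still.
- **Contact forces:** I could not measure the wedge-to-bar force or the finger force directly. The wrist read about 7 N along the push and 4–5 N upward.
- **Other tools and offcuts:** I touched none of them. Those in view in the last pictures had not moved.

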